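Tip the wheel axle out of its storage tube

ROBOT

A 6-joint arm with a two-finger parallel gripper is mounted at the origin on the work surface. World frame = base frame: x ahead of the robot, y to its left, z up, the work surface at z = 0. Lengths are in mm, angles in rad, forces in N, time in s.
With the tool pointing down it reaches from about 275 to 1000 mm from the base axis. Payload 8.4 kg.
Tool frame: the origin (TCP) lies between the finger pads; the fingertips stand r.tips_ahead ahead of it and the grasp point (between the pads) lies 6 mm ahead of it (r.tips_ahead is the distance from the TCP to the fingertips, in mm); z points along the fingers, y is the line along which they close (so a half turn about z gives the same grasp; the last joint's range is limited). The gripper opens to 85 mm and grips with 20 to 120 N. Pads are 22 mm wide; open, the fingers measure 114 mm over their backs; the gripper's body (76 mm by 85 mm) begins 54 mm behind the grasp point. The pads swing forward as they close: fully open they stand 13 mm farther back than shut.
Start: joints at [1.268, 0.353, 1.633, -0, 1.155, -0.002], TCP at [185.176, 596.94, 256.281] pointing down, gripper open.
Joint ranges: [-2.63, 2.63], [-0.92, 2.1], [0.06, 2.66], [-1.3, 4.44], [0, 2.69], [-3.02, 3.02]. Speed limits (rad/s): [2.22, 2.22, 2.79, 3.14, 3.14, 3.14].

INTERFACE

Orientations are given as [roll, pitch, yaw] about the fixed x, y, z axes, in that order (R = Rz(yaw) Ry(pitch) Rx(roll)).
In Python, from rig import r gives the robot as it stands.
- The arm moves only by the tool carry_out, never from a script. Its arguments are lists of equal length, an entry for each row: "delta_pos": the shift along the tool's x, y, z in m, a list of three; "rot": the turn, a rotation vector about the tool's x, y, z in degrees, a list of three. A call has 1 to 8 rows; each row is the pose to reach, as a shift and turn from the pose commanded when the call began, along the tool's axes at that moment; what a row does not reach only later rows make up. A row lasts 1/8 s, in which the tool goes at most 62.5 mm and 10.7 degrees, less where a joint would pass 70% of its speed; a pose out of reach is approached as far as the arm can. A call with a gripper value outside its range is refused whole. "claw" is the finger opening in m, from 0 to 0.0854, set as the call begins (left out, the last holds). The fingers move at their own pace and stop on an object; "grip_force" is the grip in N (left out, the last holds). Time passes only in rows, so rows that repeat a pose let the fingers close. It gives the time, the measured TCP pose, the force, the opening and the grip force at its end, in the units of the state.
- r.sense(): the state, without advancing time (a new reading comes with each control period).
- r.grab_frame(name): name is "scene" or "top" or "wrist"; returns the picture (480x640x3 uint8, blue, green, red); there is no depth.
- r.camera_info(name): a dict with "fx", "fy", "cx", "cy" (pixels), "pose" (4x4, takes a point from camera to world coordinates); the wrist camera has in their place "hand_eye" (4x4, takes a point from camera to tool coordinates, whose origin is the TCP and whose axes are the flange's). Camera axes: x right, y down, z forward; pixel columns grow to the right and rows downward; lengths in mm; the calibration is good to about 2 mm. A picture is of the moment at which its call begins: read the wrist's pose just before it. camera_info takes no time and is no camera call.
- r.sign_off(): hands the job in; it is judged then, once.
Trained networks look in the newest picture that a camera, given by its name, has taken for a name from the list of things; names that differ only in an ending like _2 or _b are one class to them, and where a whole thing is asked for, a point or a joint stands for the part that bears it (a point fixed in the world has none). Each returns a list of dicts, best first, with "p" (0 to 1); they miss things now and then, are a little off and sometimes report something else, mostly with a low value. They report only what shows in the picture. A call takes as long as a camera call.
- r.recognise(thing, camera): "box" ([left, top, right, bottom] in pixels, round what is visible of it).
- r.cut_out(thing, camera): "mask" (480x640 bool, what is visible of it) and "box" ([left, top, right, bottom] in pixels, round what is visible of it).
The state is a dict: "clock": time; "qpos": joint angles; "qvel": joint speeds; "joint_efforts": joint torques, N m; "eef_pos": TCP position; "tcp_rot": TCP orientation; "contact_force": force on the tool from outside, world axes, zero at the start; "wrist_torque": the same for the moment, N m; "opening": opening from 0.0 (shut) to 1.0 (fully open); "grasp_force": force on a finger pad.
Only numpy, scipy, OpenCV 4.12 (cv2) and the standard library are available. Lean on these libraries where they do the work, as an engineer would, in place of code of your own. Each camera call takes 0.05 s, during which the arm holds its last target. There are 200 camera calls.

TASK

Two tip-out tubes stand on the workshop bench. Press the thumb tab of the wider tube all the way down so that it tips and the wheel axle inside slides out to the stop, let the tube swing back level, then take the axle by its exposed end, draw it out and lay it (do not drop it) flat in the steel tray. Leave the slimmer tube alone.

Things in the scene. Friction and masses are not known exactly. Their poses are not given: they have to be found in the camera images.
- wide_tab (a point): top centre of the thumb tab (44 x 36 mm) on the wider tube; x points out of the mouth, z up. Tube: 40 mm outside, 32 bore, rear closed, mouth 25 mm ahead of this point, axis 28 mm below it and 130 above the bench, pivot 65 mm behind. About 10 N down tips it 30 deg (tab sinks 33 mm, hard stop); hold 1 s. Spring-back to level in 1 s. Slanted stop plate on the stand: top 84 mm above the bench.
- wide_rod_mid (a point): centre of the axle: steel rod 150 mm long, 18 mm thick, 0.15 kg, x towards the tip nearer the mouth. Starts hidden in the wider tube, slides freely when tipped; the stop leaves about 60 mm outside the mouth. It stays out when the tube springs back level: then about 123 mm above the bench, 90 mm still inside, stop plate clear below it.
- tray: fixed open steel tray, 280 mm (its x) by 180 mm (its y), walls 25 mm high and 3 mm thick, floor 3 mm thick; origin at the centre of its underside, on the bench.
- slim_tube (a joint): tilt (rad, 0 level) of the other, slimmer tube: 24 mm outside, same kind of stand, roughly parallel to the wider one and 140 to 240 mm nearer to or farther from the robot. Not to be tipped.

How it is judged (in metres and radians):
On the way, in this order (a step that is already met when the one before it is completed fails the run):
1. the wider tube is tipped and the axle has slid out to the stop (angle between wide_tab's own z axis and vertical above 0.35 rad and x of wide_rod_mid in the frame of wide_tab above -0.01 m), for 0.1 s.
2. the axle is lowered into the tray in the fingers, its centre less than 60 mm above the bench (z of wide_rod_mid in the frame of tray below 0.06 m and horizontal distance between wide_rod_mid and tray below 0.1 m and contact force between the fingers and wide_rod above 0.5 N), for 0.1 s.
At the end, for the whole second after the job is handed in: The axle lies flat and still on the floor of the steel tray (within 7 degrees of level, its centre inside the walls), released, with the wider tube back level within 6 degrees and the slimmer tube not tipped (z of wide_rod_mid in the frame of tray below 0.022 m and x of wide_rod_mid in the frame of tray between -0.13 and 0.13 m and y of wide_rod_mid in the frame of tray between -0.08 and 0.08 m and angle between wide_rod_mid's own x axis and vertical between 1.45 and 1.69 rad and linear speed of wide_rod below 0.03 m/s and angle between wide_tab's own z axis and vertical below 0.1 rad and value of joint slim_tube below 0.15 rad); the robot touches nothing.
It fails at once if the slimmer tube is tipped by more than 9 degrees (value of joint slim_tube above 0.15 rad).
It also fails if it takes over 48 s, if anything falls off the work surface, if the arm or the gripper's body presses on something with over 40 N, if the wrist force passes 120 N, or if a joint passes its speed limit or range.

## Working session

There is one attempt and no reset: what is moved stays moved. The work goes in short steps, Python scripts to look and compute and a tool call to move; the robot and the scene stay as the last step left them, time stands still between calls to the robot, and variables do not carry over. Pictures are saved under pics/ and viewed, at most 10 in all, crops included, and the job is handed in when it is done.

Besides the shell and the picture viewer there is one more tool, called as name(argument=value, ...) on one line, values as JSON. carry_out: Moves the arm, as the interface text tells. Its arguments: {"type":"object","properties":{"delta_pos":{"type":"array","items":{"type":"array","items":{"type":"number"}}},"rot":{"type":"array","items":{"type":"array","items":{"type":"number"}}},"claw":{"type":"number"},"grip_force":{"type":"number"}},"required":["delta_pos","rot"]}

```bash
ls; mkdir -p pics
python3 - <<'E'
from rig import r
import cv2,numpy as np
print(r.sense(), r.tips_ahead)
a=[]
for n in ("scene","top"):
    im=r.grab_frame(n); cv2.imwrite(f"pics/{n}0.png",im)
    print(n,r.camera_info(n))
    for t in ("wide_tab","slim_tube","tray","wide_rod_mid"):
        print(t,[(d["box"],round(d["p"],2)) for d in r.recognise(t,n)])
print(r.camera_info("wrist"))
E
```

```text
pics
{'clock': 0.0, 'qpos': array([ 1.26761665e+00,  3.53663726e-01,  1.63419068e+00,  1.29009324e-05,
        1.15515717e+00, -2.42774098e-03]), 'qvel': array([-4.14392418e-04, -1.69501368e-04, -1.95423761e-04,  9.94037477e-06,
       -2.42586408e-04,  7.75840646e-05]), 'joint_efforts': array([ 1.03772327e-03, -6.05246401e+01, -3.42071199e+01,  2.70785731e-04,
        9.31826478e-03, -3.99893690e-05]), 'eef_pos': array([185.02446501, 596.5025004 , 255.52771852]), 'tcp_rot': array([-3.14017376e+00, -1.52398584e-05,  2.84083549e+00]), 'contact_force': array([ 1.47548648, -0.14378804, -0.053697  ]), 'wrist_torque': array([ 0.03046565, -0.00137853, -0.01580466]), 'grasp_force': 0.0, 'opening': 1.0005395648763116} 25.0
scene {'fx': 506.72501646837526, 'fy': 506.72501646837526, 'cx': 320.1234151341142, 'cy': 241.27718587593776, 'pose': array([[-1.14265066e-01,  7.98313653e-01, -5.91302636e-01,
         1.12409877e+03],
       [ 9.93436213e-01,  8.86500277e-02, -7.22887479e-02,
         7.28988132e+01],
       [-5.29009936e-03, -5.95681530e-01, -8.03203293e-01,
         8.49537621e+02],
  
[... 611 characters left out ...]
       [ 0.00000000e+00,  0.00000000e+00,  0.00000000e+00,
         1.00000000e+00]])}
wide_tab [([417.4, 302.1, 542.2, 342.4], 0.94)]
slim_tube [([407.6, 182.7, 518.9, 216.4], 0.61)]
tray [([118.1, 234.4, 279.1, 360.8], 0.7)]
wide_rod_mid []
{'fx': 378.64061458767463, 'fy': 378.64061458767463, 'cx': 311.5881946031052, 'cy': 239.50816863435986, 'hand_eye': array([[-8.30554725e-04, -9.64073142e-01, -2.65635627e-01,
         6.75661144e+01],
       [ 9.99999639e-01, -7.53478717e-04, -3.92062737e-04,
        -7.44168171e-02],
       [ 1.77826363e-04, -2.65635857e-01,  9.64073420e-01,
        -1.16785527e+02],
       [ 0.00000000e+00,  0.00000000e+00,  0.00000000e+00,
         1.00000000e+00]])}
```

View pics/top0.png

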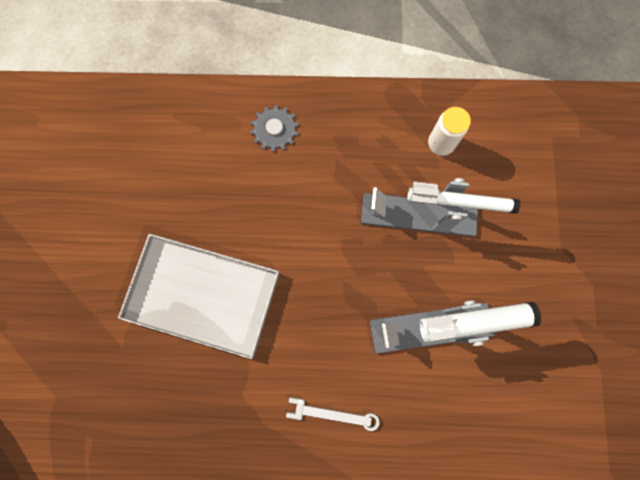

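View pics/scene0.png

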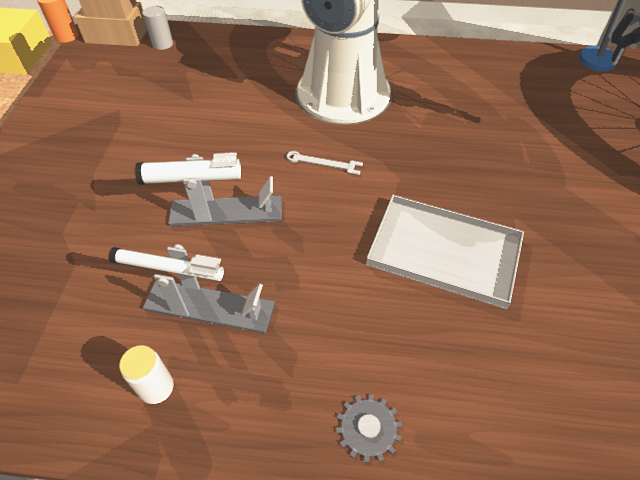

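The top view shows the wide tube with its mouth at about (420,328), tab at about (440,328) and rear cap at (537,314). The slim tube lies above it in the picture, i.e. farther from the robot. The tray is at about (199,296). The scene view agrees: wide tab at (225,160), slim tab at (206,265).

```bash
cat > h.py <<'E'
from rig import r
import numpy as np,cv2
def ray(cam,uv,T=None):
    c=r.camera_info(cam); T=c["pose"] if T is None else T
    d=T[:3,:3]@np.array([(uv[0]-c["cx"])/c["fx"],(uv[1]-c["cy"])/c["fy"],1]); return T[:3,3],d
def atz(cam,uv,z,T=None):
    o,d=ray(cam,uv,T); return o+d*(z-o[2])/d[2]
def proj(cam,p,T=None):
    c=r.camera_info(cam); T=c["pose"] if T is None else T
    q=T[:3,:3].T@(np.asarray(p)-T[:3,3]); return np.array([c["fx"]*q[0]/q[2]+c["cx"],c["fy"]*q[1]/q[2]+c["cy"]])
def wristT():
    from scipy.spatial.transform import Rotation as R
    s=r.sense(); T=np.eye(4); T[:3,:3]=R.from_euler("xyz",s["tcp_rot"]).as_matrix(); T[:3,3]=s["eef_pos"]
    return T@r.camera_info("wrist")["hand_eye"]
E
python3 - <<'E'
from h import *
for n in("top","scene"):
    im=r.grab_frame(n)
    u,v={"top":(360,160),"scene":(100,140)}[n]
    cv2.imwrite(f"pics/{n}1.png",cv2.resize(im[v:v+200,u:u+200],None,fx=3,fy=3,interpolation=cv2.INTER_CUBIC))
im=r.grab_frame("top")
d=r.cut_out("tray","top")[0]; print(d["p"])
c,_=cv2.findContours(d["mask"].astype(np.uint8),0,2); c=max(c,key=cv2.contourArea)
b=cv2.boxPoints(cv2.minAreaRect(c)); print(b, [atz("top",p,25).round(0) for p in b])
E
```

```text
0.68
[[117.02734 319.27933]
 [143.10464 231.36157]
 [278.6617  271.56918]
 [252.58441 359.48694]] [array([443., 410.,  25.]), array([623., 376.,  25.]), array([547.,  92.,  25.]), array([373., 136.,  25.])]
```

View pics/top1.png

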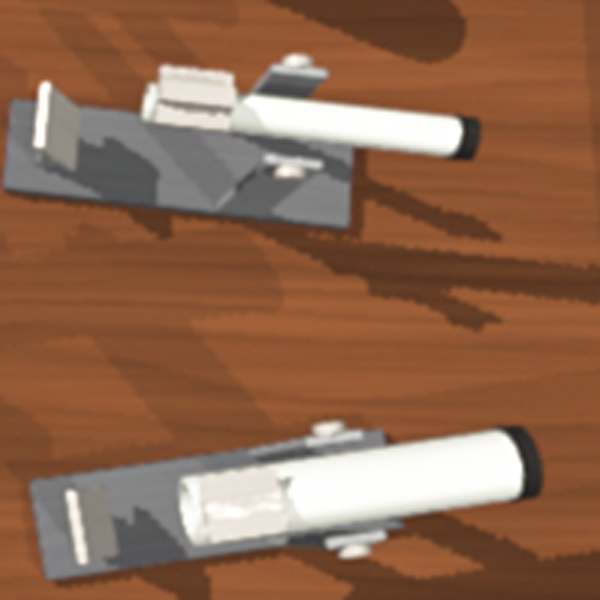

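View pics/scene1.png

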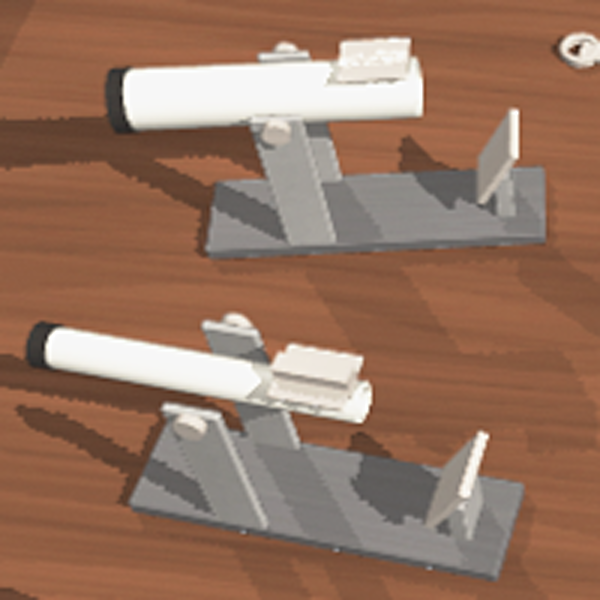

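Run:
```python
from h import *
print("tab top",atz("top",(442,328.7),158),"scene",atz("scene",(224.4,159.7),158))
m=atz("top",(424.3,330),130);e=atz("top",(535.7,314),130);p=atz("top",(473.7,322.7),130)
print(m,e,p); print("yaw",np.degrees(np.arctan2(*(m-e)[1::-1])), np.degrees(np.arctan2(*(m-p)[1::-1])))
ms=atz("scene",(100+416/3,140+88/3),130); es=atz("scene",(100+118/3,140+100/3),130); print(ms,es)
print("slim tab",atz("top",(360+198/3,160+97/3),150))
s=r.sense();from scipy.spatial.transform import Rotation as R
print(R.from_euler("xyz",s["tcp_rot"]).as_matrix().round(3))
```

```text
tab top [ 438.93082726 -199.18318403  158.        ] scene [ 440.46114786 -195.59392272  158.        ]
[ 436.4817672  -175.78764186  130.        ] [ 469.30042059 -370.1158403   130.        ] [ 451.359464   -261.80742094  130.        ]
yaw 99.58581038732359 99.81261235799654
[ 436.14007687 -172.27170602  130.        ] [ 468.26042897 -364.55687509  130.        ]
slim tab [ 679.94904731 -178.81382947  150.        ]
[[-0.955  0.296  0.   ]
 [ 0.296  0.955  0.   ]
 [-0.     0.    -1.   ]]
```

carry_out(delta_pos=[[-0.479,-0.683,0.03],[-0.479,-0.683,0.03],[-0.479,-0.683,0.03],[-0.479,-0.683,0.03],[-0.479,-0.683,0.03],[-0.479,-0.683,0.03],[-0.479,-0.683,0.03],[-0.479,-0.683,0.03]], rot=[[0,0,63.3],[0,0,63.3],[0,0,63.3],[0,0,63.3],[0,0,63.3],[0,0,63.3],[0,0,63.3],[0,0,63.3]], claw=0.0, grip_force=60)

```text
clock: 1.7
eef_pos: [338.4, 119.5, 238.7]
tcp_rot: [3.14, -0.0, 1.737]
contact_force: [1.3, 0.5, 0.4]
opening: 0.004
grasp_force: 0.0
```

```bash
cat >> h.py <<'E'
from scipy.spatial.transform import Rotation as R
def go(p,ydeg):  # world TCP target, pointing down, tool y axis at ydeg -> shift (m) and rotvec (deg) in tool axes
    s=r.sense(); M=R.from_euler("xyz",s["tcp_rot"]); a=np.radians(ydeg); y=np.array([np.cos(a),np.sin(a),0]); z=np.array([0,0,-1.])
    W=R.from_matrix(np.column_stack([np.cross(y,z),y,z]))
    print("t",round(s["clock"],2),"at",s["eef_pos"].round(1),"F",s["contact_force"].round(1),"open",round(s["opening"],3),"grasp",s["grasp_force"])
    print("shift",(M.inv().apply(np.array(p)-s["eef_pos"])/1000).round(4),"rot",(M.inv()*W).as_rotvec(degrees=True).round(2))
E
python3 -c "
from h import *
go((440,-197.5,225),9.5)"
```

```text
t 1.7 at [338.4 119.5 238.7] F [1.3 0.5 0.4] open 0.004 grasp 0.0
shift [-0.3294  0.0478  0.0137] rot [ 0.1  -0.01 -0.  ]
```

carry_out(delta_pos=[[-0.329,0.048,0.014],[-0.329,0.048,0.014],[-0.329,0.048,0.014],[-0.329,0.048,0.014],[-0.329,0.048,0.014],[-0.329,0.048,0.014],[-0.329,0.048,0.014],[-0.329,0.048,0.014]], rot=[[0,0,0],[0,0,0],[0,0,0],[0,0,0],[0,0,0],[0,0,0],[0,0,0],[0,0,0]])

```text
clock: 2.7
eef_pos: [438.9, -194.2, 224.2]
tcp_rot: [-3.141, -0.001, 1.736]
contact_force: [1.4, 0.1, -0.6]
opening: 0.0
grasp_force: 0.0
```

```bash
python3 -c "
from h import *
go((440,-197.5,225),9.5)
T=wristT(); im=r.grab_frame('wrist')
for p in ((440,-197.5,158),(435.5,-173,130)):
    q=proj('wrist',p,T); print(q); cv2.circle(im,tuple(int(v) for v in q),4,(0,0,255),-1)
cv2.imwrite('pics/w1.png',im)"
```

```text
t 2.7 at [ 438.9 -194.2  224.2] F [ 1.4  0.1 -0.6] open 0.0 grasp 0.0
shift [-0.0034  0.0006 -0.0008] rot [-0.04 -0.05 -0.01]
[313.88385118 277.39703397]
[312.8947066  218.61439095]
```

View pics/w1.png

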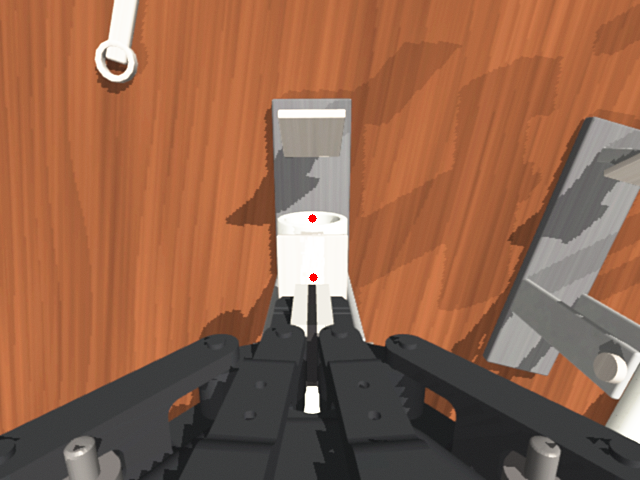

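The red marks (predicted tab centre at (314,277), mouth at (313,219)) sit on the real tab and mouth, so the pose is good. Pressing now.

carry_out(delta_pos=[[-0.002,0,0.03],[-0.002,0,0.038],[-0.002,0,0.044],[-0.001,0,0.05],[-0.001,0,0.056],[0,0,0.062],[0,0,0.067],[0,0,0.07]], rot=[[0,0,0],[0,0,0],[0,0,0],[0,0,0],[0,0,0],[0,0,0],[0,0,0],[0,0,0]])

```text
clock: 3.75
eef_pos: [439.4, -193.2, 155.2]
tcp_rot: [3.141, -0.003, 1.735]
contact_force: [-1.6, 12.5, 10.2]
opening: 0.001
grasp_force: 7.4
```

carry_out(delta_pos=[[0,0,0.002],[0,0,0.004],[0,0,0.005],[0,0,0.005],[0,0,0.005],[0,0,0.005],[0,0,0.005],[0,0,0.005]], rot=[[0,0,0],[0,0,0],[0,0,0],[0,0,0],[0,0,0],[0,0,0],[0,0,0],[0,0,0]])

```text
clock: 4.75
eef_pos: [439.5, -193.3, 151.1]
tcp_rot: [3.141, -0.003, 1.736]
contact_force: [-3.8, 14.9, 20.7]
opening: -0.0
grasp_force: 12.8
```

```bash
python3 -c "
from h import *
go((440,-197.5,225),9.5)
a=r.grab_frame('scene')[110:260,80:330]; b=r.grab_frame('wrist')[0:360,150:490]
cv2.imwrite('pics/p1.png',np.hstack([cv2.resize(a,(450,300)),cv2.resize(b,(340,300))]))"
```

```text
t 4.75 at [ 439.5 -193.3  151.1] F [-3.8 14.9 20.7] open -0.0 grasp 12.76989921927452
shift [-0.004  -0.0002 -0.0739] rot [ 0.03 -0.17 -0.06]
```

View pics/p1.png

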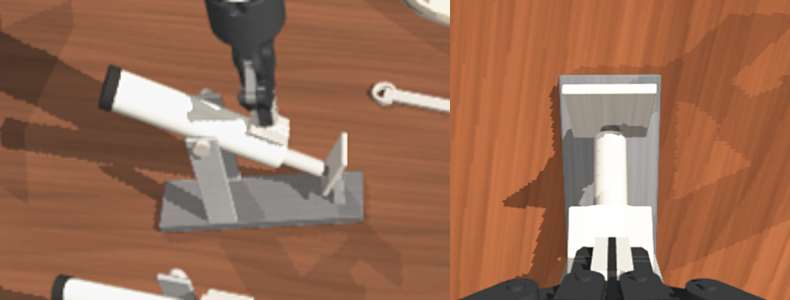

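The tube is tipped and the rod is out, resting against the stop plate. Retracting.

carry_out(delta_pos=[[0,0,-0.02],[0,0,-0.05],[0,0,-0.08],[0.03,0,-0.09],[0.058,0,-0.09],[0.058,0,-0.09],[0.058,0,-0.09],[0.058,0,-0.09]], rot=[[0,0,0],[0,0,0],[0,0,0],[0,0,0],[0,0,0],[0,0,0],[0,0,0],[0,0,0]])

```text
clock: 5.85
eef_pos: [430.1, -138.7, 239.4]
tcp_rot: [3.141, 0.0, 1.736]
contact_force: [-0.2, -0.5, -0.5]
opening: 0.004
grasp_force: 0.0
```

carry_out(delta_pos=[[0,0,0],[0,0,0],[0,0,0],[0,0,0]], rot=[[0,0,0],[0,0,0],[0,0,0],[0,0,0]], claw=0.06)

```text
clock: 6.35
eef_pos: [429.9, -138.3, 239.3]
tcp_rot: [-3.141, -0.0, 1.736]
contact_force: [0.8, -0.8, -0.0]
opening: 0.701
grasp_force: 0.0
```

```bash
python3 -c "
from h import *
go((429.8,-136.4,123+15),9.5)
T=wristT(); im=r.grab_frame('wrist')
print([(d['box'],d['p']) for d in r.recognise('wide_rod_mid','wrist')])
d=np.array([-.165,.986,0]); t=np.array([440,-197.5,158])
for p in (t+25*d-[0,0,35],t+85*d-[0,0,35]):
    q=proj('wrist',p,T); print(q); cv2.circle(im,tuple(int(v) for v in q),3,(0,0,255),-1)
cv2.imwrite('pics/w2.png',im)
a=r.grab_frame('scene')[110:260,80:330]
cv2.imwrite('pics/w2.png',np.hstack([cv2.resize(a,(400,240)),cv2.resize(im,(400,300))[:240]]))"
```

```text
t 6.35 at [ 429.9 -138.3  239.3] F [ 0.8 -0.8 -0. ] open 0.701 grasp 0.0
shift [0.0018 0.0002 0.1013] rot [-0.01 -0.   -0.04]
[([294.7, 196.2, 325.3, 310.5], 0.89)]
[312.70194768 294.81557042]
[312.6260079  205.70578391]
```

View pics/w2.png

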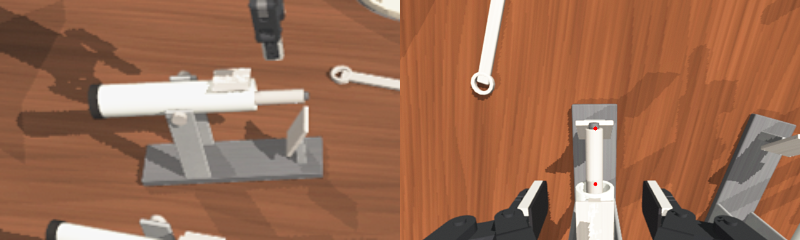

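The tube is level again and the rod's exposed end runs between the marks (tip at about (310,198) in the wrist picture). Descending to grip.

carry_out(delta_pos=[[0.002,-0.001,0.04],[0.002,-0.001,0.08],[0.002,-0.001,0.101],[0.002,-0.001,0.101],[0.002,-0.001,0.101]], rot=[[0,0,0],[0,0,0],[0,0,0],[0,0,0],[0,0,0]])

```text
clock: 7.12
eef_pos: [429.2, -136.6, 139.1]
tcp_rot: [3.141, 0.0, 1.736]
contact_force: [-0.5, 0.1, 0.3]
opening: 0.704
grasp_force: 0.0
```

carry_out(delta_pos=[[0,0,0],[0,0,0],[0,0,0],[0,0,0],[0,0,0],[0,0,0]], rot=[[0,0,0],[0,0,0],[0,0,0],[0,0,0],[0,0,0],[0,0,0]], claw=0.0, grip_force=60)

```text
clock: 7.88
eef_pos: [428.9, -136.5, 138.5]
tcp_rot: [3.141, 0.0, 1.736]
contact_force: [1.9, -0.8, 2.4]
opening: 0.188
grasp_force: 58.6
```

carry_out(delta_pos=[[0.003,0,-0.003],[0.015,0,-0.005],[0.03,0,-0.005],[0.05,0,-0.005],[0.07,0,-0.005],[0.09,0,-0.005],[0.11,0,-0.005],[0.125,0,-0.005]], rot=[[0,0,0],[0,0,0],[0,0,0],[0,0,0],[0,0,0],[0,0,0],[0,0,0],[0,0,0]])

```text
clock: 8.88
eef_pos: [407.3, -11.7, 143.2]
tcp_rot: [-3.141, -0.0, 1.737]
contact_force: [-0.0, -0.6, -2.5]
opening: 0.185
grasp_force: 58.6
```

```bash
python3 -c "
from h import *
go((429.8,-136.4,123+15),9.5)
a=r.grab_frame('scene')[110:310,80:400]; b=r.grab_frame('top')[220:400,100:460]
cv2.imwrite('pics/p3.png',np.hstack([cv2.resize(a,(400,250)),cv2.resize(b,(400,250))]))
d=r.cut_out('wide_rod_mid','top'); print([(x['box'],x['p']) for x in d])"
```

```text
t 8.88 at [407.3 -11.7 143.2] F [-0.  -0.6 -2.5] open 0.185 grasp 58.576945066452026
shift [-0.1267  0.0016  0.0052] rot [-0.03 -0.01  0.02]
[([420.3, 302.7, 539.9, 339.3], 0.29)]
```

View pics/p3.png

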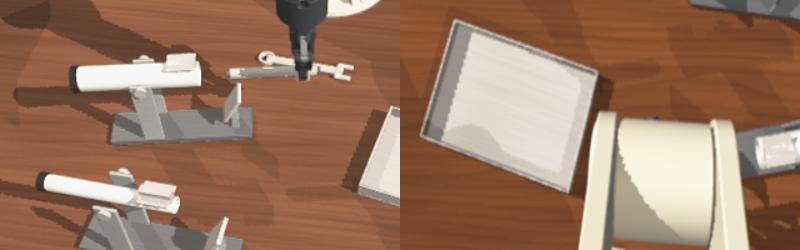

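```bash
python3 -c "
from h import *
c=np.array([atz('top',p,25) for p in ((150,235),(278,270),(252,357),(119,318))]); print(c.round(0))
C=c.mean(0); l=(c[0]+c[3]-c[1]-c[2])/2; a=np.degrees(np.arctan2(l[1],l[0])); print(C,a,np.linalg.norm(l))
u=l/np.linalg.norm(l)
P=C+52*u; P[2]=150; print(P); go(P,a-90)"
```

```text
[[616. 361.  25.]
 [550.  93.  25.]
 [377. 137.  25.]
 [445. 406.  25.]]
[497.07063081 249.33092993  25.        ] 75.97562983133605 276.4161781230728
[509.67202892 299.78095238 150.        ]
t 9.03 at [407.7 -12.3 143.3] F [-0.2  0.6 -1.6] open 0.182 grasp 58.584280014038086
shift [ 0.2908  0.1524 -0.0068] rot [-1.000e-02  0.000e+00  2.359e+01]
```

carry_out(delta_pos=[[0.04,0.01,-0.005],[0.08,0.035,-0.007],[0.125,0.06,-0.007],[0.17,0.085,-0.007],[0.21,0.11,-0.007],[0.255,0.135,-0.007],[0.291,0.152,-0.007],[0.291,0.152,-0.007]], rot=[[0,0,0],[0,0,4],[0,0,8],[0,0,12],[0,0,16],[0,0,20],[0,0,23.6],[0,0,23.6]])

```text
clock: 10.02
eef_pos: [511.2, 301.0, 150.1]
tcp_rot: [3.141, -0.001, 1.326]
contact_force: [-0.0, -0.8, -2.0]
opening: 0.186
grasp_force: 58.7
```

```bash
python3 -c "
from h import *
go((509.7,299.8,27),-14)
a=r.grab_frame('scene')[150:330,320:580]; b=r.grab_frame('wrist')
cv2.imwrite('pics/p4.png',np.hstack([cv2.resize(a,(433,300)),cv2.resize(b,(367,300))]))"
```

```text
t 10.03 at [511.2 301.  150.1] F [-0.  -0.8 -2. ] open 0.186 grasp 58.68552803993225
shift [-0.0017 -0.0013  0.1231] rot [ 0.05 -0.06 -0.05]
```

View pics/p4.png

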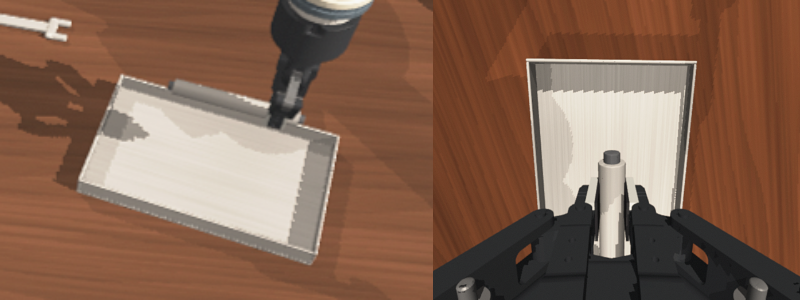

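Rod is aligned with the tray's long axis and over it. Lowering.

carry_out(delta_pos=[[-0.001,-0.001,0.03],[-0.001,-0.001,0.06],[-0.001,-0.001,0.085],[-0.001,-0.001,0.1],[-0.001,-0.001,0.11],[-0.001,-0.001,0.115],[-0.001,-0.001,0.117],[-0.001,-0.001,0.117]], rot=[[0,0,0],[0,0,0],[0,0,0],[0,0,0],[0,0,0],[0,0,0],[0,0,0],[0,0,0]])

```text
clock: 11.12
eef_pos: [509.2, 298.4, 33.7]
tcp_rot: [3.141, -0.0, 1.324]
contact_force: [0.0, -0.2, -1.7]
opening: 0.181
grasp_force: 58.7
```

carry_out(delta_pos=[[0,0,0.001],[0,0,0.002],[0,0,0.003],[0,0,0.003]], rot=[[0,0,0],[0,0,0],[0,0,0],[0,0,0]])

```text
clock: 11.62
eef_pos: [508.8, 298.2, 30.2]
tcp_rot: [-3.141, 0.0, 1.324]
contact_force: [0.3, -0.2, -1.3]
opening: 0.183
grasp_force: 58.7
```

carry_out(delta_pos=[[0,0,0.001],[0,0,0.002],[0,0,0.002]], rot=[[0,0,0],[0,0,0],[0,0,0]])

```text
clock: 12.0
eef_pos: [508.9, 298.2, 28.5]
tcp_rot: [3.142, -0.0, 1.324]
contact_force: [-1.3, -0.7, 2.2]
opening: 0.183
grasp_force: 61.0
```

carry_out(delta_pos=[[0,0,0.0005],[0,0,0.001],[0,0,0.001]], rot=[[0,0,0],[0,0,0],[0,0,0]])

```text
clock: 12.38
eef_pos: [509.0, 298.2, 28.4]
tcp_rot: [3.142, -0.0, 1.324]
contact_force: [-3.3, -2.7, 14.2]
opening: 0.18
grasp_force: 67.5
```

Contact with the floor is firm. Releasing, then rising.

carry_out(delta_pos=[[0,0,-0.001],[0,0,-0.001],[0,0,-0.001],[0,0,-0.001]], rot=[[0,0,0],[0,0,0],[0,0,0],[0,0,0]], claw=0.05)

```text
clock: 12.88
eef_pos: [508.8, 298.2, 28.1]
tcp_rot: [-3.141, 0.0, 1.324]
contact_force: [0.0, 0.2, 0.5]
opening: 0.585
grasp_force: 0.0
```

carry_out(delta_pos=[[0,0,-0.02],[0,0,-0.06],[0,0,-0.12],[0,0,-0.15],[0,0,-0.15],[0,0,-0.15],[0,0,-0.15],[0,0,-0.15]], rot=[[0,0,0],[0,0,0],[0,0,0],[0,0,0],[0,0,0],[0,0,0],[0,0,0],[0,0,0]])

```text
clock: 13.88
eef_pos: [508.4, 297.9, 177.2]
tcp_rot: [-3.14, 0.001, 1.324]
contact_force: [0.2, -0.1, -0.3]
opening: 0.583
grasp_force: 0.0
```

```bash
python3 -c "
from h import *
go((509.7,299.8,27),-14)
a=r.grab_frame('scene')[110:350,80:580]
cv2.imwrite('pics/p5.png',cv2.resize(a,(800,384)))"
```

```text
t 13.88 at [508.4 297.9 177.2] F [ 0.2 -0.1 -0.3] open 0.583 grasp 0.0
shift [0.0024 0.001  0.1502] rot [-0.08  0.08 -0.13]
```

View pics/p5.png

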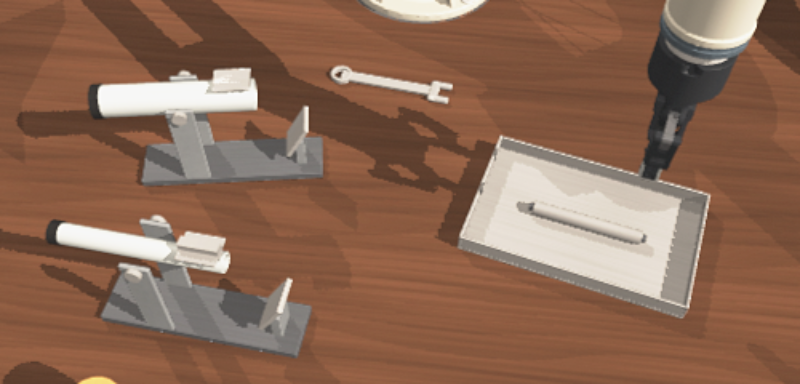

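The rod lies flat near the tray centre (about (585,222)), and both tubes are level. I'll check that it is still, then hand in.

carry_out(delta_pos=[[0,0,0],[0,0,0],[0,0,0],[0,0,0]], rot=[[0,0,0],[0,0,0],[0,0,0],[0,0,0]])

```text
clock: 14.42
eef_pos: [508.9, 298.2, 178.3]
tcp_rot: [3.142, -0.0, 1.324]
contact_force: [0.3, -0.1, 0.4]
opening: 0.582
grasp_force: 0.0
```

```bash
python3 -c "
from h import *
b=cv2.resize(r.grab_frame('scene')[110:350,80:580],(800,384)); a=cv2.imread('pics/p5.png')
d=cv2.absdiff(a,b)[180:270,500:670].max(); print(d)
if d<40: print(r.sign_off())"
```

```text
16
the job is handed in; nothing more can be done
None
```

The job was handed in at about 14.5 s: the axle lies flat and still near the centre of the steel tray, released, with the wider tube back level and the slimmer tube not touched (the hand-in returned no verdict).

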